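Close up the refilled dry-food keeper and zero its freshness dial

ROBOT

A 6-joint arm with a two-finger parallel gripper is mounted at the origin on the work surface. World frame = base frame: x ahead of the robot, y to its left, z up, the work surface at z = 0. Lengths are in m, angles in rad, forces in N, time in s.
With the tool pointing down it reaches from about 0.25 to 0.775 m from the base axis. Payload 8.9 kg.
Tool frame: the origin (TCP) lies at the very end of the fingers, on their centre line; the grasp point (between the pads) lies 19 mm behind it; z points along the fingers, y is the line along which they close (so a half turn about z gives the same grasp; the last joint's range is limited). The gripper opens to 85 mm and grips with 20 to 120 N. Pads are 22 mm wide; open, the fingers measure 114 mm over their backs; the gripper's body (76 mm by 85 mm) begins 54 mm behind the grasp point. The pads swing forward as they close: fully open they stand 13 mm farther back than shut.
Start: joints at [-1.381, 0.291, -0.153, 1.127, 0, 1.431], TCP at [0.17, -0.497, 0.2] pointing down, gripper open.
Joint ranges: [-2.52, 2.52], [-0.91, 1.74], [-1.3, 1.37], [-1.96, 2.02], [-1.52, 1.47], [-3.14, 3.14]. Speed limits (rad/s): [2.22, 2.22, 2.79, 3.14, 3.14, 3.14].

INTERFACE

Orientations are given as a unit quaternion [w, x, y, z].
In Python, from workcell import telemetry, cams, arm gives the robot as it stands. The module is installed in compiled form; this text tells all that it offers.
- The arm moves only by the tool move_arm, never from a script. Its argument "rows" is a list of rows, each an object of numbers: "x", "y", "z": the shift along the tool's x, y, z in units of 25 mm (1.0 is 25 mm); "spin": the turn about the tool's z in units of 5 degrees (1.0 is 5 degrees). A call has 1 to 10 rows; each row is the pose to reach, as a shift and turn from the pose commanded when the call began, along the tool's axes at that moment; what a row does not reach only later rows make up. A row lasts 1/8 s, in which the tool goes at most 62.5 mm and 10.7 degrees, less where a joint would pass 70% of its speed; a pose out of reach is approached as far as the arm can. A call with a gripper value outside its range is refused whole. "claw" is the closure, from -1 (fully open) to 1 (shut), so that 0 is half open, set as the call begins (left out, the last holds). The fingers move at their own pace and stop on an object; "grip_force" is the grip in N (left out, the last holds). Time passes only in rows, so rows that repeat a pose let the fingers close. It gives the time, the measured TCP pose, the force, the opening and the grip force at its end, in the units of the state.
- telemetry.observe(): the state, without advancing time (a new reading comes with each control period).
- cams.capture(name): name is "scene" or "top"; returns the picture (400x640x3 uint8, red, green, blue); there is no depth.
- cams.calibration(name): a dict with "intrinsics" (3x3 intrinsics, pixels), "xyz" and "attitude" of the camera in the world. Camera axes: x right, y up, looking along -z (the intrinsics and any distortion apply to the point x, -y, -z); pixel columns grow to the right and rows downward; lengths in m; the calibration is good to about 2 mm. A picture is of the moment at which its call begins. calibration takes no time and is no camera call.
- arm.close_job(): hands the job in; it is judged then, once.
Trained networks look in the newest picture that a camera, given by its name, has taken for a name from the list of things; names that differ only in an ending like _2 or _b are one class to them, and where a whole thing is asked for, a point or a joint stands for the part that bears it (a point fixed in the world has none). Each returns a list of dicts, best first, with "conf" (0 to 1); they miss things now and then, are a little off and sometimes report something else, mostly with a low value. They report only what shows in the picture. A call takes as long as a camera call. They do not tell look-alikes from the thing itself.
- cams.recognise(camera, label): "at" ([x, y, z] in m, in the coordinates of the camera as it stood for that picture, good to about 4 mm: the middle of the surface that is visible of it).
- cams.trace(camera, label): "pixels" (400x640 bool, what is visible of it).
- cams.landmark_of(camera, label): "at" ([x, y, z] in m, in the coordinates of the camera as it stood for that picture, good to about 4 mm: a listed point, or the origin of a listed thing).
The state is a dict: "clock": time; "joint_positions": joint angles; "qvel": joint speeds; "joint_torque": joint torques, N m; "eef_pos": TCP position; "orientation": TCP orientation; "wrist_force": force on the tool from outside, world axes, zero at the start; "moment": the same for the moment, N m; "gripper_width": opening from 0.0 (shut) to 1.0 (fully open); "grasp_force": force on a finger pad.
Only numpy, scipy, OpenCV 4.12 (cv2) and the standard library are available. Lean on these libraries where they do the work, as an engineer would, in place of code of your own. Each camera call takes 0.05 s, during which the arm holds its last target. There are 200 camera calls.

TASK

One of the two dry-food keepers has just been refilled: its lid still stands proud and a small square tub has been left on it. Lift the tub off and set it down gently, upright, on the floor of the low wooden tray; then press that keeper's lid fully home; then turn its freshness dial back to its zero stop and let go. Leave the other keeper with its dial, and everything else on the counter, as they are.

Things in the scene. Friction and masses are not known exactly. Their poses are not given: they have to be found in the camera images.
- keeper_a: The refilled keeper: fixed grey wedge-fronted bin, 220 mm deep (x), 150 wide (y), 170 high without lid. Origin: centre of its underside on the counter; z up; -x is its front, roughly facing the robot. Flat top at x +7 to +110 mm; from x = 7 a panel slopes down at 26 deg to x = -110, z = 113 mm; upright front below that. Left or right of its twin.
- keeper_b: The other keeper, same make, size and frame; its lid is already home and a mug stands on the lid. To be left alone.
- face_a (a point): Centre of keeper_a's sloping panel (130 mm up-slope x 150), on its surface. z: panel normal = dial axis, leaning 26 deg from vertical to the front; x: up the slope; y: level. The dial on it: round skirt, radius 29 mm, 1 to 5 mm above the panel; round fluted grip, diameter 40 mm, 5 to 33 mm above the panel. A steel stop stud (7 mm high) stands 34 mm down-slope of the axis.
- dial_a (a joint): Angle of keeper_a's dial, rad. 0 = at its zero stop, the skirt's black pointer straight down the slope (panel -x) beside the stop stud. Grows clockwise as seen looking onto the dial, up to 4.7 (1.2 to 3.3 at the start), so it is reset counter-clockwise (positive turn about panel z). Plain friction of 0.05 N m; stays where it is left; hard stop at 0.
- lid_a (a joint): Height of keeper_a's lid above its home position, m: 0 = fully home, about 0.009 at the start. It only slides straight down (and up, at most 12 mm); plain friction of about 8 N, stays where it is left.
- lidtop_a (a point): Centre of the top face of keeper_a's black lid (94 mm along keeper x, 136 mm along keeper y, 14 mm thick); moves with the lid, 184 mm above the counter when home. Axes as the keeper.
- pointer_b (a point): Tip of the pointer of keeper_b's dial, 35 mm from that dial's axis; that dial must not be turned.
- tub: Loose small square tub, 60 x 60 mm and 60 mm high, straight sides, closed white plastic with a flush thin orange lid, about 150 g, standing on keeper_a's lid. Origin: centre of its underside; z up; x and y square to its sides.
- tray: Fixed low wooden tray, 270 mm (its x) x 180 mm (its y) outside, walls 5 mm thick and 22 mm high, floor 5 mm above the counter. Origin: centre of its underside. On the left or the right of the keepers. A jar stands in its +x half; the -x half is free.
- jar: Loose jar 56 mm in diameter, 85 mm high, standing in the tray. Origin: centre of its underside. Bystander.
- bottle: Loose green glass bottle 60 mm in diameter, 210 mm high, standing in front of the keepers. Origin: centre of its underside. Bystander.
- mug: Loose white mug 72 mm in diameter, 70 mm high, on keeper_b's lid. Origin: centre of its underside. Bystander.
- breadbin: Fixed green bread bin, 200 x 170 mm (x, y), 120 mm high, on the other side of the keepers from the tray. Origin: centre of its underside.
- spice: Loose small spice pot 44 mm in diameter, 95 mm high, at the front right. Origin: centre of its underside. Bystander.
- spoon: Loose measuring spoon, 130 mm long, lying at the front left. Bystander.
There are look-alikes about, which are no part of the job. Leave any black, blue or purple look-alike of the tub alone.

How it is judged:
On the way, in this order (a step that is already met when the one before it is completed fails the run):
1. the tub stands upright on the floor of the tray, released (x of tub in the frame of tray between -0.1 and 0.1 m and y of tub in the frame of tray between -0.055 and 0.055 m and z of tub in the frame of tray between 0 and 0.012 m and angle between tub's own z axis and vertical below 0.1 rad and linear speed of tub below 0.03 m/s and contact force between tub and the fingers below 0.1 N), for 0.2 s.
2. the refilled keeper's lid is fully home (value of joint lid_a below 0.002 m), for 0.2 s.
3. its dial is back at the zero stop (value of joint dial_a below 0.08 rad), for 0.2 s.
At the end, for the whole second after the job is handed in: The tub stands upright (within 0.1 rad) and still on the tray's floor; keeper_a's lid is within 2 mm of home; keeper_a's dial is within 0.08 rad of its zero stop and at rest; nothing held (x of tub in the frame of tray between -0.1 and 0.1 m and y of tub in the frame of tray between -0.055 and 0.055 m and z of tub in the frame of tray between 0 and 0.012 m and angle between tub's own z axis and vertical below 0.1 rad and linear speed of tub below 0.03 m/s and value of joint lid_a below 0.002 m and value of joint dial_a below 0.08 rad and velocity of joint dial_a between -0.05 and 0.05 rad/s); the robot touches nothing.
It fails at once if the tub is dropped or thrown into the tray (faster than 0.7 m/s within 50 mm of its floor) (x of tub in the frame of tray between -0.1 and 0.1 m and y of tub in the frame of tray between -0.055 and 0.055 m and z of tub in the frame of tray below 0.055 m and linear speed of tub above 0.7 m/s).
It fails at once if the other keeper's dial is turned (pointer tip moved by more than 6 mm) (distance of pointer_b from where it was at the start of the episode above 0.006 m).
It fails at once if a bystander is moved by more than 30 mm (distance of any of jar, bottle, mug, spice, spoon from where it was at the start of the episode above 0.03 m).
It fails at once if a standing bystander is tipped over (angle between any of jar, bottle, mug, spice's own z axis and vertical above 0.5 rad).
It also fails if it takes over 72 s, if anything falls off the work surface, if the arm or the gripper's body presses on something with over 40 N, if the wrist force passes 120 N, or if a joint passes its speed limit or range.

## Working session

There is one attempt and no reset: what is moved stays moved. The work goes in short steps, Python scripts to look and compute and a tool call to move; the robot and the scene stay as the last step left them, time stands still between calls to the robot, and variables do not carry over. Pictures are saved under pics/ and viewed, at most 10 in all, crops included, and the job is handed in when it is done.

Besides the shell and the picture viewer there is one more tool, called after "Request:" as a command line: name --argument value ..., lists and objects as JSON in quotes. move_arm: Moves the arm, as the interface text tells. Its arguments: {"type":"object","properties":{"rows":{"type":"array","items":{"type":"object","properties":{"x":{"type":"number"},"y":{"type":"number"},"z":{"type":"number"},"spin":{"type":"number"}}}},"claw":{"type":"number"},"grip_force":{"type":"number"}},"required":["rows"]}

```bash
mkdir -p pics; cat > h.py <<'E'
import numpy as np, cv2
from scipy.spatial.transform import Rotation as R
from workcell import telemetry, cams, arm
def rot(q): return R.from_quat([q[1],q[2],q[3],q[0]])
def cal(n):
    c=cams.calibration(n); a=np.array(c['attitude'],float)
    r=a if a.shape==(3,3) else rot(a).as_matrix()
    return np.array(c['intrinsics']),np.array(c['xyz']),r
def w(n,p):
    K,t,r=cal(n); return r@np.array(p)+t
def ray(n,u,v,z):
    K,t,r=cal(n); d=np.linalg.inv(K)@[u,v,1]; d=r@(d*[1,-1,-1]); return t+d*(z-t[2])/d[2]
def px(n,p):
    K,t,r=cal(n); c=(r.T@(np.array(p)-t))*[1,-1,-1]; q=K@c; return q[:2]/q[2]
def save(n,f,crop=None,s=1):
    im=cams.capture(n)
    if crop: im=im[crop[1]:crop[3],crop[0]:crop[2]]
    im=cv2.resize(im,None,fx=s,fy=s,interpolation=cv2.INTER_CUBIC); cv2.imwrite('pics/'+f,im[:,:,::-1])
E
python3 - <<'E'
from h import *
print(cams.calibration('top'),cams.calibration('scene'))
save('scene','s1.png');save('top','t1.png')
for l in ['keeper_a','face_a','lidtop_a','pointer_b','tub','tray','jar','bottle','mug','breadbin','spice']:
  for n in ['scene','top']:
    print(l,n,[(round(d['conf'],2),w(n,d['at']).round(3).tolist()) for d in cams.landmark_of(n,l)])
E
```

```text
{'intrinsics': array([[406.98685813,   0.        , 321.58222331],
       [  0.        , 406.98685813, 194.20153508],
       [  0.        ,   0.        ,   1.        ]]), 'xyz': array([ 4.07502469e-01, -9.94249529e-04,  1.16473380e+00]), 'attitude': array([ 0.71238588,  0.02082683, -0.01325524, -0.70135362])} {'intrinsics': array([[363.56853115,   0.        , 322.60785662],
       [  0.        , 363.56853115, 197.83758399],
       [  0.        ,   0.        ,   1.        ]]), 'xyz': array([ 0.9200299 , -0.33249782,  0.79552516]), 'attitude': array([0.8431823 , 0.31475743, 0.1473585 , 0.41019122])}
keeper_a scene [(0.96, [0.613, 0.131, 0.002]), (0.63, [0.585, -0.125, 0.0])]
keeper_a top [(0.91, [0.585, -0.126, -0.001]), (0.76, [0.609, 0.137, -0.004])]
face_a scene [(0.79, [0.564, 0.136, 0.143])]
face_a top [(0.58, [0.558, 0.139, 0.147])]
lidtop_a scene [(0.82, [0.671, 0.128, 0.193])]
lidtop_a top [(0.77, [0.665, 0.128, 0.194]), (0.55, [0.511, -0.11, 0.138])]
pointer_b scene [(0.75, [0.515, -0.111, 0.14]), (0.74, [0.587, -0.125, 0.001])]
pointer_b top [(0.78, [0.51, -0.105, 0.139])]
tub
[... 218 characters left out ...]
0.081, -0.006])]
tray scene [(0.78, [0.483, 0.376, -0.0]), (0.43, [0.572, 0.366, 0.006])]
tray top [(0.91, [0.486, 0.384, 0.003]), (0.42, [0.585, -0.128, -0.004])]
jar scene [(0.61, [0.567, 0.367, 0.006])]
jar top [(0.92, [0.569, 0.368, 0.004]), (0.53, [0.665, 0.154, 0.198])]
bottle scene [(0.75, [0.392, -0.033, -0.001])]
bottle top [(0.87, [0.385, -0.028, -0.004])]
mug scene [(0.69, [0.484, 0.377, -0.002]), (0.59, [0.642, -0.132, 0.183])]
mug top [(0.59, [0.641, -0.129, 0.183]), (0.28, [0.609, 0.136, -0.007])]
breadbin scene [(0.6, [0.514, -0.388, 0.003])]
breadbin top []
spice scene [(0.69, [0.385, 0.166, -0.002]), (0.68, [0.397, -0.204, 0.002])]
spice top [(0.63, [0.392, -0.202, -0.001])]
```

View pics/t1.png

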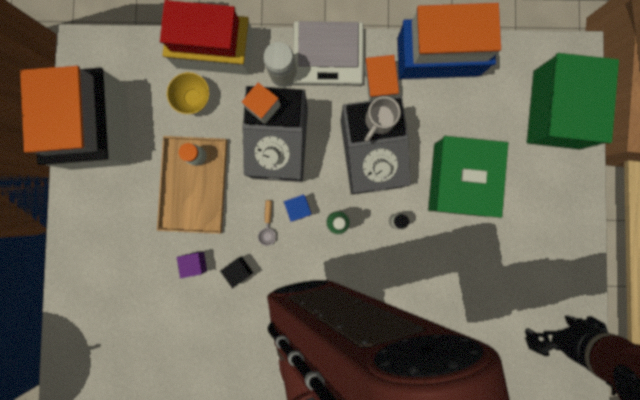

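View pics/s1.png

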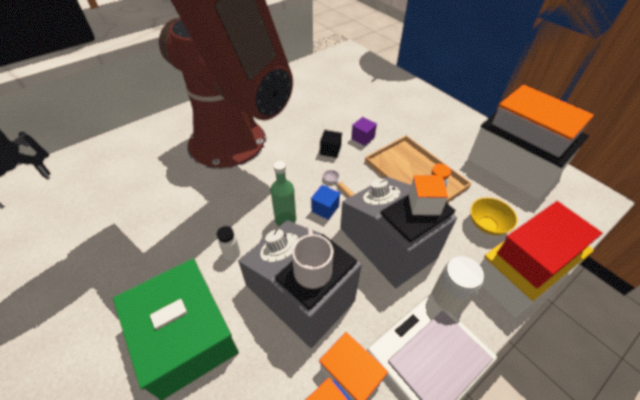

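```bash
python3 - <<'E'
from h import *
im=cv2.imread('pics/t1.png')
p=px('top',[0.667,.152,.23]).astype(int); print(p)
c=im[max(0,p[1]-80):p[1]+110,p[0]-90:p[0]+90]; print(p[0]-90,max(0,p[1]-80))
cv2.imwrite('pics/c1.png',cv2.resize(c,None,fx=3,fy=3,interpolation=cv2.INTER_CUBIC))
for l in ['tub','tray','keeper_a']:
  for d in cams.trace('top',l):
    m=d['pixels'].astype(np.uint8); print(l,d['conf'],m.sum(),cv2.minAreaRect(cv2.findNonZero(m)))
E
```

```text
[261 101]
171 21
tub 0.89 875 ((261.40887451171875, 102.76795959472656), (33.00225830078125, 27.650543212890625), 41.987213134765625)
tub 0.88 567 ((236.1951141357422, 271.85693359375), (21.82669448852539, 26.826406478881836), 53.746158599853516)
tub 0.66 512 ((297.12445068359375, 207.84844970703125), (22.669069290161133, 23.47627830505371), 70.34617614746094)
tub 0.57 607 ((191.73532104492188, 264.4411926269531), (22.55581283569336, 28.861740112304688), 75.96376037597656)
tub 0.56 931 ((271.5, 153.0), (34.0, 33.0), 90.0)
tray 0.63 5688 ((191.43658447265625, 184.87399291992188), (66.57528686523438, 95.91328430175781), 2.642545223236084)
keeper_a 0.86 4853 ((375.179931640625, 145.25999450683594), (92.48956298828125, 67.03372192382812), 81.8698959350586)
keeper_a 0.67 4770 ((273.4029541015625, 133.73916625976562), (63.58293914794922, 93.27934265136719), 2.7927021980285645)
```

View pics/c1.png

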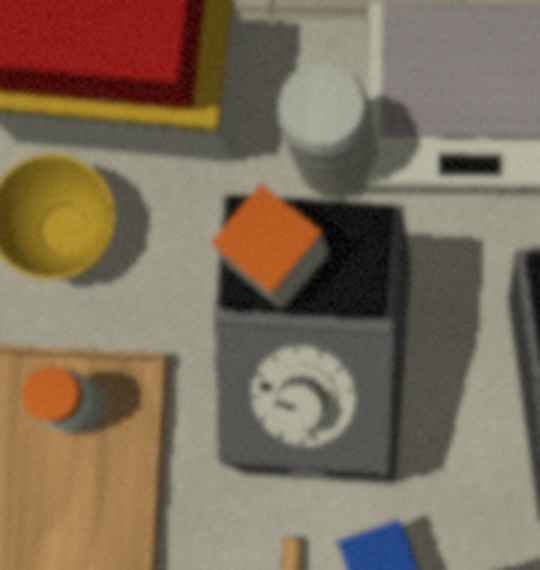

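The top picture has four tub candidates: orange-lidded on keeper lid (261,101), black (236,271), purple (191,264) and blue (297,208). The crop shows that only the orange-lidded white one stands on the proud black lid, so it is the tub. keeper_a is the left one. Its dial pointer, at crop (265,385), points left and slightly up, about 1.7 rad. The tray is at (192,185), with the jar at its far end.

```bash
cat >> h.py <<'E'
def yawdir(n,a,b,z):
    d=(ray(n,*b,z)-ray(n,*a,z)); return np.degrees(np.arctan2(d[1],d[0])), np.hypot(d[0],d[1])
def units(x,y,z,yaw=None,base=None):
    "yaw: world direction (deg) of the closing line (tool y), modulo 180"
    s=telemetry.observe(); r=rot(s['orientation']); t=np.array(s['eef_pos'])
    d=r.inv().apply(np.array([x,y,z])-t)/.025
    ty=r.as_matrix()[:,1]; cy=np.degrees(np.arctan2(ty[1],ty[0])); out=''
    if yaw is not None:
        dz=(yaw-cy+90)%180-90; out=f'spin {-dz/5:.2f} (alt {-(dz-np.sign(dz)*180)/5:.2f})'
    print('units xyz',d.round(2),out,'| tcp',t.round(4),'closing',round(cy,1),'toolz',r.as_matrix()[:,2].round(2),'q6',round(s['joint_positions'][5],2),'t',s['clock'],'F',np.round(s['wrist_force'],1),'w',s['gripper_width'],'gf',s['grasp_force'])
E
python3 - <<'E'
from h import *
im=cv2.imread('pics/t1.png'); hsv=cv2.cvtColor(im,cv2.COLOR_BGR2HSV)
m=cv2.inRange(hsv,(3,120,100),(18,255,255)); m[:, :235]=0;m[:,290:]=0;m[:75]=0;m[125:]=0
rc=cv2.minAreaRect(cv2.findNonZero(m)); b=cv2.boxPoints(rc); print(rc)
print('tub',ray('top',*rc[0],.253).round(4),[yawdir('top',b[i],b[(i+1)%4],.253) for i in (0,1)])
for l,k in (('tray',.02),):
  d=cams.trace('top',l)[0]; rc=cv2.minAreaRect(cv2.findNonZero(d['pixels'].astype(np.uint8))); b=cv2.boxPoints(rc)
  print(l,ray('top',*rc[0],k).round(3),[yawdir('top',b[i],b[(i+1)%4],k) for i in (0,1)])
o=np.array([171,21]); c=lambda u,v: o+np.array([u,v])/3
print('panel top edge',yawdir('top',c(218,316),c(392,318),.17)); print('front edge',yawdir('top',c(222,463),c(395,478),.113))
print('left edge top', yawdir('top',c(218,316),c(222,463),.14))
print('lid back', yawdir('top',c(228,198),c(402,206),.193))
units(.667,.152,.33,0)
E
```

```text
((259.11474609375, 99.76228332519531), (27.527931213378906, 27.143817901611328), 39.80556869506836)
tub [0.664  0.1544 0.253 ] [(np.float64(-38.34629240169937), np.float64(0.06193873064010651)), (np.float64(-129.19863682759564), np.float64(0.06331517166390295))]
tray [0.483 0.38  0.02 ] [(np.float64(-0.6252057817329079), np.float64(0.2720618530953836)), (np.float64(-91.85680416847032), np.float64(0.19017340071613403))]
panel top edge (np.float64(-89.88302672208451), np.float64(0.14347092859178276))
front edge (np.float64(-94.10571047388412), np.float64(0.15051648487310915))
left edge top (np.float64(-177.01415364752773), np.float64(0.12529093625889343))
lid back (np.float64(-91.94099512209974), np.float64(0.1409640219555319))
units xyz [ 27.21 -18.14  -5.2 ] spin -14.23 (alt 21.77) | tcp [ 0.1695 -0.4969  0.2   ] closing -71.2 toolz [-0.  0. -1.] q6 1.43 t 1.4 F [-0.2  0.5  0.3] w 0.9978951738055702 gf 0.0
```

Request:
move_arm --rows '[{"z": -2.5}, {"z": -5, "x": 1, "y": -0.7, "spin": -2}, {"z": -5.2, "x": 3.5, "y": -2.3, "spin": -4}, {"z": -5.2, "x": 6, "y": -4, "spin": -6}, {"z": -5.2, "x": 8, "y": -5.4, "spin": -8}, {"z": -5.2, "x": 10, "y": -6.7, "spin": -10}, {"z": -5.2, "x": 12, "y": -8, "spin": -12}, {"z": -5.2, "x": 14, "y": -9.3, "spin": -14}, {"z": -5.2, "x": 16, "y": -10.7, "spin": -16}, {"z": -5.2, "x": 18, "y": -12, "spin": -18}]' --claw -1

```text
schema error: expected keys x, y, z, spin
```

```bash
python3 -c "
from h import *
units(.664,.1544,.30,51.3)"
```

```text
units xyz [ 27.13 -18.27  -4.  ] spin 11.51 (alt -24.49) | tcp [ 0.1695 -0.4969  0.2   ] closing -71.2 toolz [-0.  0. -1.] q6 1.43 t 1.4 F [-0.2  0.5  0.3] w 0.9978951738055702 gf 0.0
```

Request:
move_arm --rows '[{"x": 0, "y": 0, "z": -2.5, "spin": 0}, {"z": -5, "x": 1, "y": -0.7, "spin": -2}, {"z": -5.2, "x": 3.5, "y": -2.3, "spin": -4}, {"z": -5.2, "x": 6, "y": -4, "spin": -6}, {"z": -5.2, "x": 8, "y": -5.4, "spin": -8}, {"z": -5.2, "x": 10, "y": -6.7, "spin": -10}, {"z": -5.2, "x": 12, "y": -8, "spin": -12}, {"z": -5.2, "x": 14, "y": -9.3, "spin": -14}, {"z": -5.2, "x": 16, "y": -10.7, "spin": -16}, {"z": -5.2, "x": 18, "y": -12, "spin": -18}]' --claw -1 --grip_force 30

```text
clock: 2.65
eef_pos: [0.4909, -0.0769, 0.3302]
orientation: [0.0, 0.579, 0.815, 0.0]
wrist_force: [0.7, -0.9, -0.2]
gripper_width: 0.998
grasp_force: 0.0
```

```bash
python3 -c "
from h import *
units(.664,.1544,.30,51.3)"
```

```text
units xyz [6.47 9.58 1.21] spin -6.42 (alt 29.58) | tcp [ 0.4909 -0.0769  0.3302] closing 19.2 toolz [ 0. -0. -1.] q6 0.93 t 2.65 F [ 0.7 -0.9 -0.2] w 0.9983348656017823 gf 0.0
```

Request:
move_arm --rows '[{"x": 1.5, "y": 2.2, "z": 0, "spin": -2}, {"x": 3, "y": 4.4, "z": 0, "spin": -4}, {"x": 4.7, "y": 7, "z": 0.2, "spin": -6.4}, {"x": 6.5, "y": 9.6, "z": 0.5, "spin": -6.4}, {"x": 6.5, "y": 9.6, "z": 1, "spin": -6.4}, {"x": 6.5, "y": 9.6, "z": 1.2, "spin": -6.4}]'

```text
clock: 3.4
eef_pos: [0.665, 0.1549, 0.297]
orientation: [-0.001, 0.334, 0.943, -0.001]
wrist_force: [0.1, 0.2, 0.4]
gripper_width: 1.002
grasp_force: 0.0
```

```bash
python3 -c "
from h import *
units(.664,.1544,.205,51.3)
save('scene','s2.png',(330,120,530,270),4)
for n in('scene','top'):
  cams.capture(n)
  print([(round(d['conf'],2),w(n,d['at']).round(3).tolist()) for d in cams.landmark_of(n,'tub')])"
```

```text
units xyz [ 0.01 -0.03  3.68] spin -0.06 (alt 35.94) | tcp [0.665  0.1549 0.297 ] closing 51.0 toolz [-0. -0. -1.] q6 0.8 t 3.4 F [0.1 0.2 0.4] w 1.002191257581893 gf 0.0
[(0.88, [0.247, 0.239, 0.001]), (0.85, [0.265, 0.369, 0.002]), (0.73, [0.425, 0.074, 0.007])]
[(0.97, [0.423, 0.08, -0.004]), (0.85, [0.665, 0.152, 0.195])]
```

View pics/s2.png

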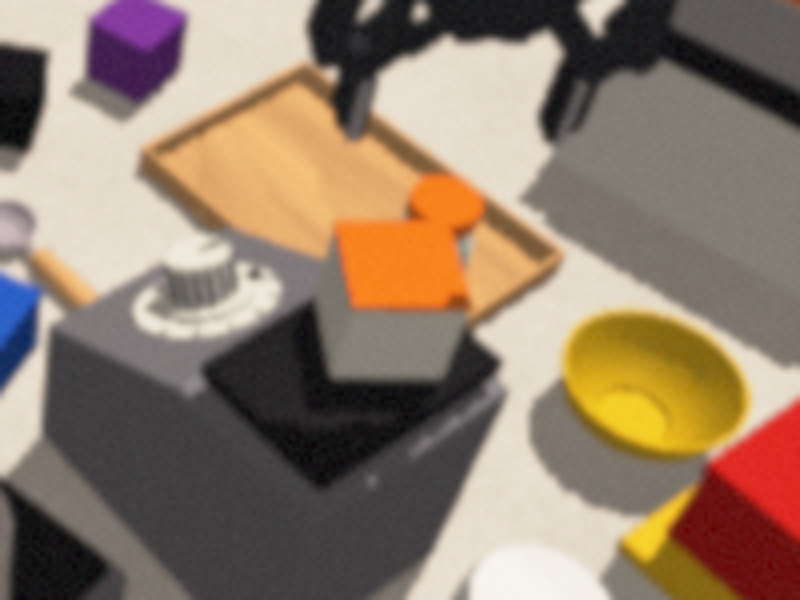

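Fingers straddle the tub (crop 400,270) squarely. The dial's black mark at (258,272) points to +y and a little up-slope. Descending to grip.

Request:
move_arm --rows '[{"x": 0, "y": 0, "z": 0.8, "spin": 0}, {"x": 0, "y": 0, "z": 1.8, "spin": 0}, {"x": 0, "y": 0, "z": 2.8, "spin": 0}, {"x": 0, "y": 0, "z": 3.4, "spin": 0}, {"x": 0, "y": 0, "z": 3.6, "spin": 0}, {"x": 0, "y": 0, "z": 3.6, "spin": 0}]'

```text
clock: 4.4
eef_pos: [0.6648, 0.1523, 0.2107]
orientation: [0.0, 0.335, 0.942, 0.0]
wrist_force: [0.1, 0.7, -0.2]
gripper_width: 1.001
grasp_force: 0.0
```

Request:
move_arm --rows '[{"x": 0, "y": 0, "z": 0, "spin": 0}, {"x": 0, "y": 0, "z": 0, "spin": 0}, {"x": 0, "y": 0, "z": 0, "spin": 0}, {"x": 0, "y": 0, "z": 0, "spin": 0}, {"x": 0, "y": 0, "z": 0, "spin": 0}, {"x": 0, "y": 0, "z": 0, "spin": 0}, {"x": 0, "y": 0, "z": 0, "spin": 0}, {"x": 0, "y": 0, "z": 0, "spin": 0}]' --claw 0.8 --grip_force 30

```text
clock: 5.4
eef_pos: [0.6651, 0.1526, 0.2108]
orientation: [0.001, 0.335, 0.942, 0.0]
wrist_force: [-1.0, -0.0, 5.5]
gripper_width: 0.69
grasp_force: 36.6
```

Request:
move_arm --rows '[{"x": 0, "y": 0, "z": -0.3, "spin": 0}, {"x": 0, "y": 0, "z": -1, "spin": 0}, {"x": 0, "y": 0, "z": -2, "spin": 0}, {"x": 0, "y": 0, "z": -2.8, "spin": 0}, {"x": 0, "y": 0, "z": -3, "spin": 0}]'

```text
clock: 6.02
eef_pos: [0.665, 0.1526, 0.2862]
orientation: [0.001, 0.335, 0.942, 0.0]
wrist_force: [0.1, 0.4, -1.9]
gripper_width: 0.692
grasp_force: 36.0
```

```bash
python3 -c "
from h import *
units(.422,.381,.28,89)"
```

```text
units xyz [13.31  0.95  0.23] spin -7.63 (alt 28.37) | tcp [0.665  0.1526 0.2862] closing 50.8 toolz [ 0.  0. -1.] q6 0.8 t 6.025 F [ 0.1  0.4 -1.9] w 0.6919301081769125 gf 35.97717806696892
```

Request:
move_arm --rows '[{"x": 0.8, "y": 0.1, "z": 0, "spin": -0.5}, {"x": 2.2, "y": 0.2, "z": 0, "spin": -1.5}, {"x": 4, "y": 0.3, "z": 0, "spin": -2.5}, {"x": 6, "y": 0.4, "z": 0, "spin": -3.5}, {"x": 8, "y": 0.6, "z": 0, "spin": -4.6}, {"x": 10, "y": 0.7, "z": 0, "spin": -5.7}, {"x": 11.7, "y": 0.8, "z": 0, "spin": -6.7}, {"x": 12.8, "y": 0.9, "z": 0.2, "spin": -7.4}, {"x": 13.3, "y": 0.95, "z": 0.2, "spin": -7.6}, {"x": 13.3, "y": 0.95, "z": 0.2, "spin": -7.6}]'

```text
clock: 7.28
eef_pos: [0.4215, 0.3809, 0.2798]
orientation: [-0.0, 0.01, 1.0, -0.0]
wrist_force: [-0.1, -0.0, -1.4]
gripper_width: 0.688
grasp_force: 35.9
```

```bash
python3 -c "
from h import *
units(.422,.381,.0245,89)
cams.capture('scene')
print([(round(d['conf'],2),w('scene',d['at']).round(3).tolist()) for d in cams.landmark_of('scene','tub')])
save('scene','s3.png',(320,60,540,225),3.6)
"
```

```text
units xyz [-2.000e-02  1.000e-02  1.021e+01] spin -0.03 (alt 35.97) | tcp [0.4215 0.3809 0.2798] closing 88.8 toolz [-0. -0. -1.] q6 0.63 t 7.275 F [-0.1 -0.  -1.4] w 0.6881562873502326 gf 35.94803139567375
[(0.98, [0.266, 0.368, 0.001]), (0.96, [0.248, 0.241, 0.0]), (0.67, [0.423, 0.378, 0.264]), (0.65, [0.427, 0.075, 0.005]), (0.4, [0.517, -0.384, 0.005])]
```

View pics/s3.png

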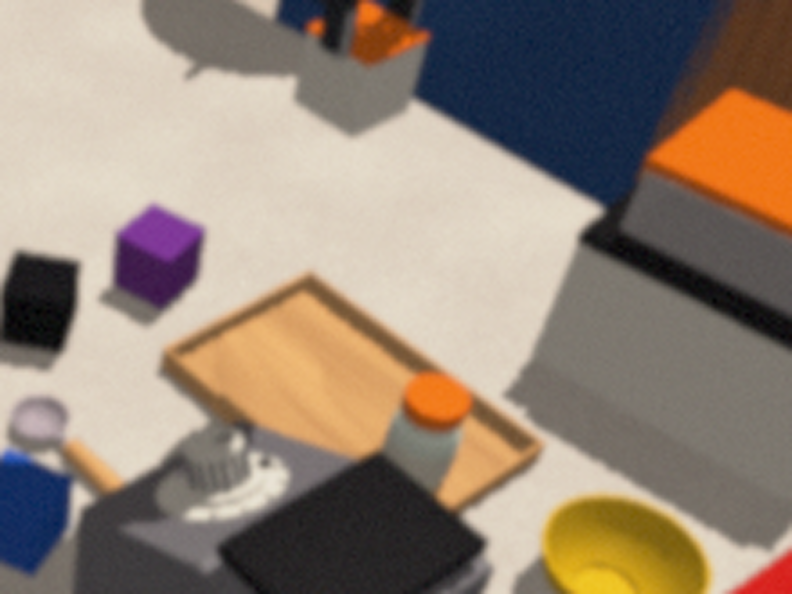

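The tub is held upright at (360,75), and the free half of the tray is at (270,340). Lowering.

Request:
move_arm --rows '[{"x": 0, "y": 0, "z": 1, "spin": 0}, {"x": 0, "y": 0, "z": 2.5, "spin": 0}, {"x": 0, "y": 0, "z": 4.2, "spin": 0}, {"x": 0, "y": 0, "z": 6, "spin": 0}, {"x": 0, "y": 0, "z": 7.5, "spin": 0}, {"x": 0, "y": 0, "z": 8.6, "spin": 0}, {"x": 0, "y": 0, "z": 9.3, "spin": 0}, {"x": 0, "y": 0, "z": 9.7, "spin": 0}, {"x": 0, "y": 0, "z": 9.95, "spin": 0}, {"x": 0, "y": 0, "z": 10.05, "spin": 0}]'

```text
clock: 8.68
eef_pos: [0.4222, 0.3809, 0.0289]
orientation: [0.0, 0.01, 1.0, 0.0]
wrist_force: [-0.1, -0.2, -0.9]
gripper_width: 0.69
grasp_force: 35.9
```

Request:
move_arm --rows '[{"x": 0, "y": 0, "z": 0.05, "spin": 0}, {"x": 0, "y": 0, "z": 0.1, "spin": 0}, {"x": 0, "y": 0, "z": 0.15, "spin": 0}, {"x": 0, "y": 0, "z": 0.15, "spin": 0}]'

```text
clock: 9.18
eef_pos: [0.4217, 0.3809, 0.025]
orientation: [0.0, 0.01, 1.0, -0.0]
wrist_force: [0.0, 0.2, -1.6]
gripper_width: 0.688
grasp_force: 35.9
```

Request:
move_arm --rows '[{"x": 0, "y": 0, "z": 0.05, "spin": 0}, {"x": 0, "y": 0, "z": 0.1, "spin": 0}, {"x": 0, "y": 0, "z": 0.1, "spin": 0}]'

```text
clock: 9.55
eef_pos: [0.4218, 0.3809, 0.0226]
orientation: [0.0, 0.01, 1.0, 0.0]
wrist_force: [-1.0, -0.2, 0.9]
gripper_width: 0.688
grasp_force: 36.2
```

Request:
move_arm --rows '[{"x": 0, "y": 0, "z": 0.03, "spin": 0}, {"x": 0, "y": 0, "z": 0.03, "spin": 0}]'

```text
clock: 9.8
eef_pos: [0.4218, 0.3809, 0.0225]
orientation: [0.0, 0.01, 1.0, 0.0]
wrist_force: [-3.3, -2.4, 10.1]
gripper_width: 0.687
grasp_force: 37.0
```

Request:
move_arm --rows '[{"x": 0, "y": 0, "z": 0, "spin": 0}, {"x": 0, "y": 0, "z": 0, "spin": 0}, {"x": 0, "y": 0, "z": 0, "spin": 0}, {"x": 0, "y": 0, "z": 0, "spin": 0}, {"x": 0, "y": 0, "z": 0, "spin": 0}, {"x": 0, "y": 0, "z": 0, "spin": 0}]' --claw -1

```text
clock: 10.55
eef_pos: [0.4218, 0.3809, 0.0218]
orientation: [-0.0, 0.01, 1.0, 0.0]
wrist_force: [0.0, 0.5, 0.5]
gripper_width: 0.998
grasp_force: 0.0
```

Request:
move_arm --rows '[{"x": 0, "y": 0, "z": -1, "spin": 0}, {"x": 0, "y": 0, "z": -2.5, "spin": 0}, {"x": 0, "y": 0, "z": -4.5, "spin": 0}, {"x": 0, "y": 0, "z": -6.5, "spin": 0}, {"x": 0, "y": 0, "z": -8.5, "spin": 0}, {"x": 0, "y": 0, "z": -9.5, "spin": 0}, {"x": 0, "y": 0, "z": -9.5, "spin": 0}]'

```text
clock: 11.42
eef_pos: [0.4227, 0.3816, 0.2613]
orientation: [0.002, 0.01, 1.0, 0.001]
wrist_force: [-0.1, -0.3, -0.9]
gripper_width: 1.0
grasp_force: 0.0
```

```bash
python3 -c "
from h import *
units(.666,.128,.26,87)
for n in ('scene','top'):
  cams.capture(n)
  for l in ('tub','tray','lidtop_a'): print(n,l,[(round(d['conf'],2),w(n,d['at']).round(3).tolist()) for d in cams.landmark_of(n,l)])
"
```

```text
units xyz [-9.93 -9.94  0.06] spin 0.37 (alt -35.63) | tcp [0.4227 0.3816 0.2613] closing 88.8 toolz [ 0.  0. -1.] q6 0.63 t 11.425 F [-0.1 -0.3 -0.9] w 1.0003775152466086 gf 0.0
scene tub [(0.87, [0.266, 0.367, 0.002]), (0.7, [0.249, 0.239, -0.001]), (0.6, [0.423, 0.076, 0.005]), (0.58, [0.421, 0.38, 0.007])]
scene tray [(0.86, [0.483, 0.378, 0.001])]
scene lidtop_a [(0.67, [0.672, 0.132, 0.194])]
top tub [(0.97, [0.424, 0.384, 0.008]), (0.74, [0.243, 0.248, 0.001]), (0.71, [0.42, 0.08, -0.004])]
top tray [(0.86, [0.485, 0.384, 0.002])]
top lidtop_a [(0.75, [0.665, 0.129, 0.192])]
```

Tub is in the tray. Next, shut the gripper and go over the lid.

Request:
move_arm --rows '[{"x": -1, "y": -1, "z": 0, "spin": 0}, {"x": -3, "y": -3, "z": 0, "spin": 0}, {"x": -5, "y": -5, "z": 0, "spin": 0}, {"x": -7, "y": -7, "z": 0, "spin": 0}, {"x": -9, "y": -9, "z": 0, "spin": 0}, {"x": -10, "y": -9.9, "z": 0.3, "spin": 0}, {"x": -10, "y": -9.9, "z": 1, "spin": 0}, {"x": -10, "y": -9.9, "z": 1.8, "spin": 0}, {"x": -10, "y": -9.9, "z": 2.4, "spin": 0}, {"x": -10, "y": -9.9, "z": 2.4, "spin": 0}]' --claw 1

```text
clock: 13.08
eef_pos: [0.6658, 0.1285, 0.198]
orientation: [-0.001, 0.01, 1.0, -0.0]
wrist_force: [0.2, 0.2, 0.8]
gripper_width: -0.0
grasp_force: 0.0
```

Request:
move_arm --rows '[{"x": 0, "y": 0, "z": 0.15, "spin": 0}, {"x": 0, "y": 0, "z": 0.3, "spin": 0}, {"x": 0, "y": 0, "z": 0.45, "spin": 0}, {"x": 0, "y": 0, "z": 0.5, "spin": 0}]'

```text
clock: 13.58
eef_pos: [0.6665, 0.1284, 0.1866]
orientation: [-0.0, 0.01, 1.0, -0.0]
wrist_force: [0.6, 0.9, 0.1]
gripper_width: -0.002
grasp_force: 0.0
```

Request:
move_arm --rows '[{"x": 0, "y": 0, "z": 0.05, "spin": 0}, {"x": 0, "y": 0, "z": 0.1, "spin": 0}, {"x": 0, "y": 0, "z": 0.15, "spin": 0}]'

```text
clock: 13.95
eef_pos: [0.6667, 0.1283, 0.183]
orientation: [0.0, 0.01, 1.0, -0.0]
wrist_force: [-0.3, -0.5, 0.4]
gripper_width: 0.002
grasp_force: 0.0
```

Request:
move_arm --rows '[{"x": 0, "y": 0, "z": 0.05, "spin": 0}, {"x": 0, "y": 0, "z": 0.1, "spin": 0}]'

```text
clock: 14.2
eef_pos: [0.6667, 0.1284, 0.1804]
orientation: [-0.0, 0.01, 1.0, 0.0]
wrist_force: [0.0, 0.1, -0.3]
gripper_width: 0.0
grasp_force: 0.0
```

```bash
python3 -c "
from h import *
units(.668,.13,.18,87)
save('scene','s4.png',(340,130,500,250),5)
"
```

```text
units xyz [-0.05  0.07  0.02] spin 0.37 (alt -35.63) | tcp [0.6667 0.1284 0.1804] closing 88.8 toolz [-0.  0. -1.] q6 0.1 t 14.2 F [ 0.   0.1 -0.3] w 0.0002911612362943639 gf 0.0
```

View pics/s4.png

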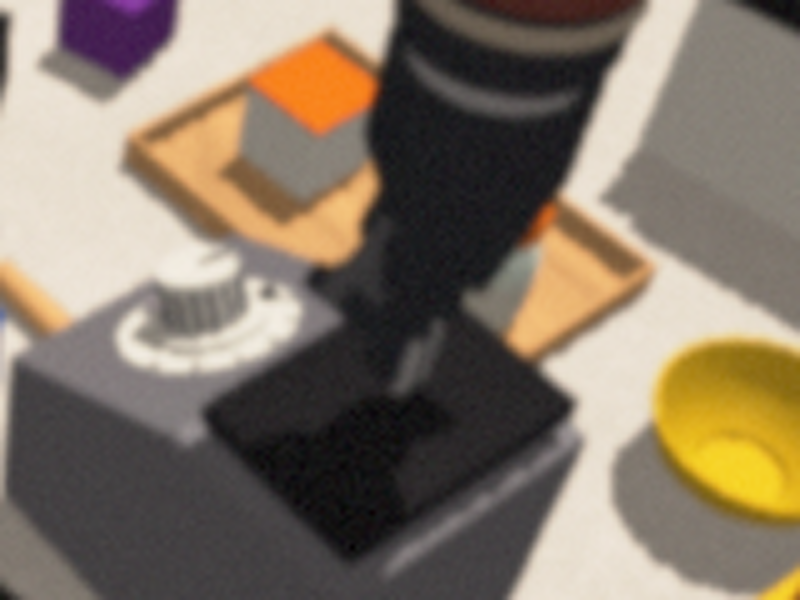

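The tub stands in the tray at (310,130). The fingertips at (400,385) look close above the lid, but there is no force yet, so I keep creeping down.

Request:
move_arm --rows '[{"x": 0, "y": 0, "z": 0.08, "spin": 0}, {"x": 0, "y": 0, "z": 0.16, "spin": 0}, {"x": 0, "y": 0, "z": 0.16, "spin": 0}]'

```text
clock: 14.62
eef_pos: [0.6665, 0.1284, 0.1762]
orientation: [-0.0, 0.01, 1.0, -0.0]
wrist_force: [1.3, 0.4, 1.2]
gripper_width: -0.001
grasp_force: 0.0
```

Request:
move_arm --rows '[{"x": 0, "y": 0, "z": 0.08, "spin": 0}, {"x": 0, "y": 0, "z": 0.16, "spin": 0}]'

```text
clock: 14.88
eef_pos: [0.6667, 0.1284, 0.1724]
orientation: [0.0, 0.01, 1.0, 0.0]
wrist_force: [-0.2, -0.4, -0.3]
gripper_width: 0.0
grasp_force: 0.0
```

```bash
python3 -c "
from h import *
units(.668,.13,.18,87)
for n in ('scene','top'):
  cams.capture(n)
  for l in ('lidtop_a','keeper_a'): print(n,l,[(round(d['conf'],2),w(n,d['at']).round(3).tolist()) for d in cams.landmark_of(n,l)])
"
```

```text
units xyz [-0.05  0.07 -0.3 ] spin 0.37 (alt -35.63) | tcp [0.6667 0.1284 0.1724] closing 88.8 toolz [ 0.  0. -1.] q6 0.1 t 14.875 F [-0.2 -0.4 -0.3] w 0.00018798162162560084 gf 0.0
scene lidtop_a [(0.55, [0.671, 0.129, 0.194]), (0.49, [0.639, -0.134, 0.188])]
scene keeper_a [(0.87, [0.613, 0.132, 0.003]), (0.83, [0.585, -0.124, -0.0]), (0.42, [0.637, -0.133, 0.186])]
top lidtop_a [(0.6, [0.667, 0.132, 0.19])]
top keeper_a [(0.78, [0.609, 0.139, -0.003])]
```

```bash
python3 -c "
from h import *
t=np.array(telemetry.observe()['eef_pos'])
for dz in (0,.01,.02,.03): print(dz,((px('scene',t+[0,0,dz])-[360,140])*6.5).round(0))
save('scene','s5.png',(360,140,480,230),6.5)
"
```

```text
0 [351. 495.]
0.01 [357. 476.]
0.02 [363. 457.]
0.03 [369. 438.]
```

View pics/s5.png

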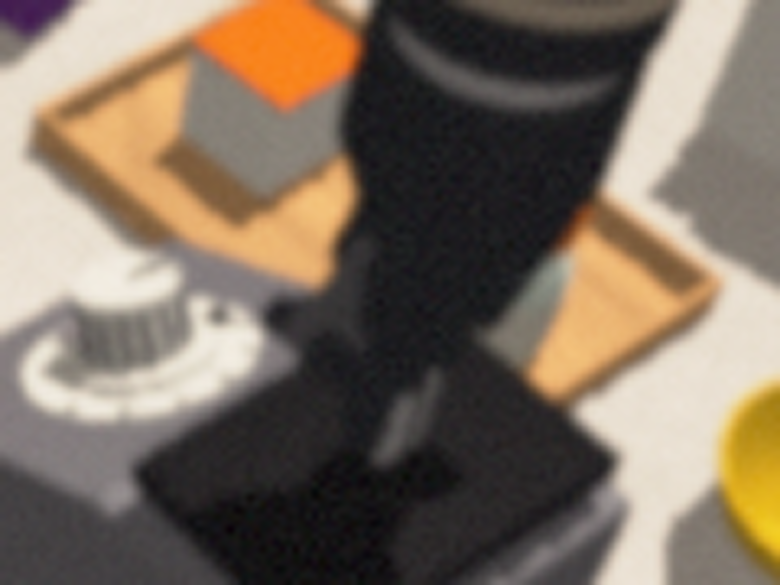

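The fingertips show at about (375,465), some 17 mm above the reported TCP, so the tips are just about at the lid. Creep on, watching the force.

Request:
move_arm --rows '[{"x": 0, "y": 0, "z": 0.08, "spin": 0}, {"x": 0, "y": 0, "z": 0.16, "spin": 0}]'

```text
clock: 15.48
eef_pos: [0.6667, 0.1283, 0.1684]
orientation: [0.0, 0.01, 1.0, -0.0]
wrist_force: [0.7, 0.3, 0.3]
gripper_width: -0.0
grasp_force: 0.0
```

Request:
move_arm --rows '[{"x": 0, "y": 0, "z": 0.08, "spin": 0}, {"x": 0, "y": 0, "z": 0.16, "spin": 0}]'

```text
clock: 15.72
eef_pos: [0.6666, 0.1284, 0.1643]
orientation: [-0.0, 0.01, 1.0, -0.0]
wrist_force: [0.5, -0.0, -0.6]
gripper_width: -0.004
grasp_force: 0.0
```

Request:
move_arm --rows '[{"x": 0, "y": 0, "z": 0.08, "spin": 0}, {"x": 0, "y": 0, "z": 0.08, "spin": 0}]'

```text
clock: 15.98
eef_pos: [0.6666, 0.1283, 0.1623]
orientation: [-0.0, 0.01, 1.0, -0.0]
wrist_force: [-0.1, 0.2, 0.3]
gripper_width: -0.0
grasp_force: 0.0
```

```bash
python3 -c "
from h import *
units(.668,.13,.18,87)
import glob
a=cv2.imread('pics/s5.png')
for i in range(2):
  cams.capture('scene'); print([(round(d['conf'],2),w('scene',d['at']).round(3).tolist()) for d in cams.landmark_of('scene','lidtop_a')])
im=cams.capture('scene')[:,:,::-1][140:230,360:480]
b=cv2.resize(im,None,fx=6.5,fy=6.5,interpolation=cv2.INTER_CUBIC)
f=lambda x: np.clip(x[200:585,100:650].astype(float)*2.2,0,255).astype(np.uint8)
cv2.imwrite('pics/s6.png',cv2.resize(np.hstack([f(a[:b.shape[0]]),f(b)]),None,fx=.72,fy=.72))
t=np.array(telemetry.observe()['eef_pos']); print(((px('scene',t)-[360,140])*6.5-[100,200])*.72+[396,0])
"
```

```text
units xyz [-0.05  0.07 -0.71] spin 0.37 (alt -35.63) | tcp [0.6666 0.1283 0.1623] closing 88.8 toolz [-0. -0. -1.] q6 0.1 t 15.975 F [-0.1  0.2  0.3] w -0.0003856884074161603 gf 0.0
[(0.9, [0.668, 0.13, 0.193])]
[(0.88, [0.671, 0.13, 0.196])]
[572.18268258 225.53349985]
```

View pics/s6.png

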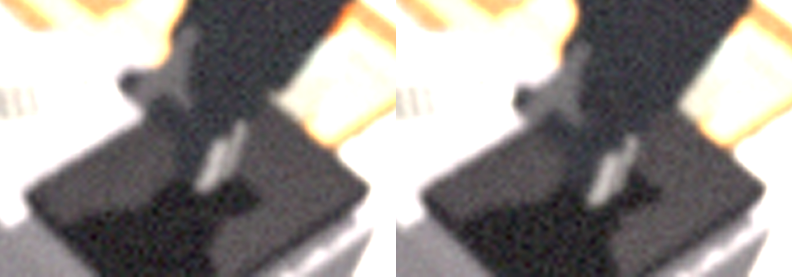

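Request:
move_arm --rows '[{"x": 0, "y": 0, "z": 0.08, "spin": 0}, {"x": 0, "y": 0, "z": 0.16, "spin": 0}]'

```text
clock: 16.48
eef_pos: [0.6669, 0.1284, 0.1594]
orientation: [0.001, 0.01, 1.0, 0.0]
wrist_force: [-2.1, 0.5, 7.0]
gripper_width: -0.001
grasp_force: 3.7
```

Request:
move_arm --rows '[{"x": 0, "y": 0, "z": 0.08, "spin": 0}, {"x": 0, "y": 0, "z": 0.16, "spin": 0}]'

```text
clock: 16.73
eef_pos: [0.6669, 0.1284, 0.1555]
orientation: [0.001, 0.01, 1.0, 0.0]
wrist_force: [-2.1, -1.5, 7.7]
gripper_width: 0.002
grasp_force: 3.7
```

Contact, at about 8 N, the lid's friction. The real tips sit about 33 mm behind the reported TCP. Pressing on until the force jumps.

Request:
move_arm --rows '[{"x": 0, "y": 0, "z": 0.08, "spin": 0}, {"x": 0, "y": 0, "z": 0.16, "spin": 0}]'

```text
clock: 16.98
eef_pos: [0.667, 0.1284, 0.1526]
orientation: [0.001, 0.01, 1.0, 0.0]
wrist_force: [-7.4, -0.7, 25.9]
gripper_width: -0.005
grasp_force: 12.7
```

Request:
move_arm --rows '[{"x": 0, "y": 0, "z": 0.06, "spin": 0}, {"x": 0, "y": 0, "z": 0.06, "spin": 0}]'

```text
clock: 17.23
eef_pos: [0.667, 0.1284, 0.1526]
orientation: [0.002, 0.01, 1.0, 0.0]
wrist_force: [-8.8, -2.1, 24.8]
gripper_width: 0.001
grasp_force: 12.5
```

Request:
move_arm --rows '[{"x": 0, "y": 0, "z": 0.1, "spin": 0}, {"x": 0, "y": 0, "z": 0.15, "spin": 0}, {"x": 0, "y": 0, "z": 0.15, "spin": 0}]'

```text
clock: 17.6
eef_pos: [0.6672, 0.1284, 0.1523]
orientation: [0.003, 0.01, 1.0, 0.0]
wrist_force: [-17.8, -2.4, 49.3]
gripper_width: 0.001
grasp_force: 24.6
```

Request:
move_arm --rows '[{"x": 0, "y": 0, "z": -1, "spin": 0}, {"x": 0, "y": 0, "z": -2.5, "spin": 0}, {"x": 0, "y": 0, "z": -4, "spin": 0}, {"x": 0, "y": 0, "z": -4, "spin": 0}]'

```text
clock: 18.1
eef_pos: [0.6683, 0.1285, 0.2486]
orientation: [0.003, 0.01, 1.0, 0.0]
wrist_force: [0.7, -0.1, -1.4]
gripper_width: -0.0
grasp_force: 0.0
```

```bash
python3 -c "
from h import *
for n in ('scene','top'):
 for i in range(3):
  cams.capture(n)
  for l in ('lidtop_a','face_a'): print(n,l,[(round(d['conf'],2),w(n,d['at']).round(4).tolist()) for d in cams.landmark_of(n,l)][:1])
units(.552,.138,.25,87)
save('top','t2.png',(200,60,330,200),4)
"
```

```text
scene lidtop_a [(0.93, [0.6703, 0.1312, 0.1859])]
scene face_a [(0.95, [0.5634, 0.1343, 0.1383])]
scene lidtop_a [(0.91, [0.6704, 0.1286, 0.182])]
scene face_a []
scene lidtop_a [(0.58, [0.6728, 0.1296, 0.1869])]
scene face_a []
top lidtop_a []
top face_a [(0.45, [0.5567, 0.1396, 0.144])]
top lidtop_a [(0.59, [0.669, 0.1323, 0.1814])]
top face_a [(0.5, [0.5589, 0.141, 0.1395])]
top lidtop_a [(0.69, [0.6667, 0.1317, 0.1804])]
top face_a [(0.49, [0.559, 0.1409, 0.1407])]
units xyz [ 4.6   0.29 -0.19] spin 0.37 (alt -35.63) | tcp [0.6667 0.1284 0.2453] closing 88.8 toolz [ 0.  0. -1.] q6 0.1 t 19.0 F [-0.6 -0.2 -1.1] w 0.0037905812495395153 gf 0.0
```

View pics/t2.png

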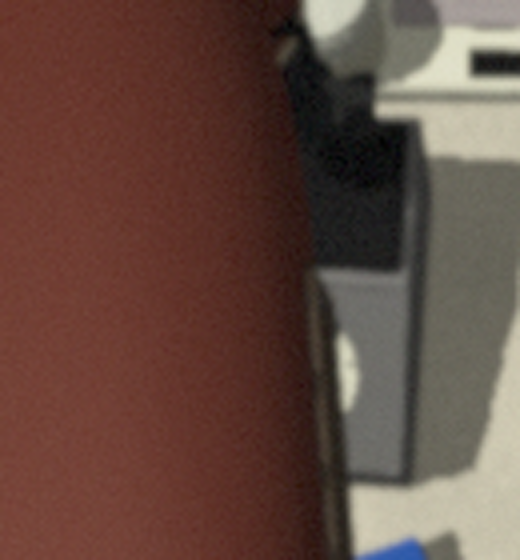

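The lid now reads 0.182–0.186, so it is home. In the picture the arm hides most of the dial, with only the skirt showing at (345,370). Next I move over the dial with the fingers open, turned 28° clockwise of level for a ratchet stroke.

Request:
move_arm --rows '[{"x": 1, "y": 0.1, "z": 0, "spin": 1}, {"x": 2.6, "y": 0.2, "z": 0, "spin": 3}, {"x": 4.2, "y": 0.3, "z": 0, "spin": 5}, {"x": 4.7, "y": 0.35, "z": 0.5, "spin": 5.8}, {"x": 4.7, "y": 0.35, "z": 1.2, "spin": 5.8}, {"x": 4.7, "y": 0.35, "z": 1.8, "spin": 5.8}, {"x": 4.7, "y": 0.35, "z": 1.8, "spin": 5.8}]' --claw -1 --grip_force 25

```text
clock: 19.92
eef_pos: [0.5487, 0.1393, 0.1992]
orientation: [-0.001, 0.26, 0.966, -0.0]
wrist_force: [0.6, 0.5, 0.4]
gripper_width: 1.0
grasp_force: 0.0
```

```bash
python3 -c "
from h import *
units(.550,.1385,.121,58)
im=cams.capture('scene')
for i in range(3):
  cams.capture('scene')
  print([(round(d['conf'],2),w('scene',d['at']).round(4).tolist()) for d in cams.landmark_of('scene','face_a')][:1])
f=np.array([.560,.138,.1415]);ps=np.radians(-3.5)
def panel(u,v,n='top',h=.005):
  K,t,r=cal(n); d=r@((np.linalg.inv(K)@[u,v,1])*[1,-1,-1])
  Rm=R.from_euler('z',ps).as_matrix()@R.from_euler('y',-np.radians(26)).as_matrix()
  nz=Rm[:,2]; s=nz@(f+h*nz-t)/(nz@d); return Rm.T@(t+s*d-f)
p=panel(171+265/3,21+385/3); print(p, 'stud',panel(171+312/3,21+435/3,h=.007))
# clockwise angle from -x
print('dial',np.arctan2(p[1],-p[0]))
p=panel(360+220/6.5,140+314/6.5,'scene'); print(p,np.arctan2(p[1],-p[0]))
cv2.imwrite('pics/s7.png',cv2.resize(im[120:240,320:480,::-1],None,fx=5,fy=5,interpolation=cv2.INTER_CUBIC))
"
```

```text
units xyz [-0.07  0.    3.13] spin 0.37 (alt -35.63) | tcp [0.5487 0.1393 0.1992] closing 59.8 toolz [-0. -0. -1.] q6 0.65 t 19.925 F [0.6 0.5 0.4] w 1.0002434369707183 gf 0.0
[(0.87, [0.5646, 0.1364, 0.141])]
[(0.85, [0.5656, 0.1355, 0.1419])]
[(0.86, [0.5624, 0.1354, 0.1429])]
[0.00807109 0.03096293 0.005     ] stud [-0.03240115 -0.00970188  0.007     ]
dial 1.8257912648542958
[0.01228896 0.03171172 0.005     ] 1.9404989294508963
```

View pics/s7.png

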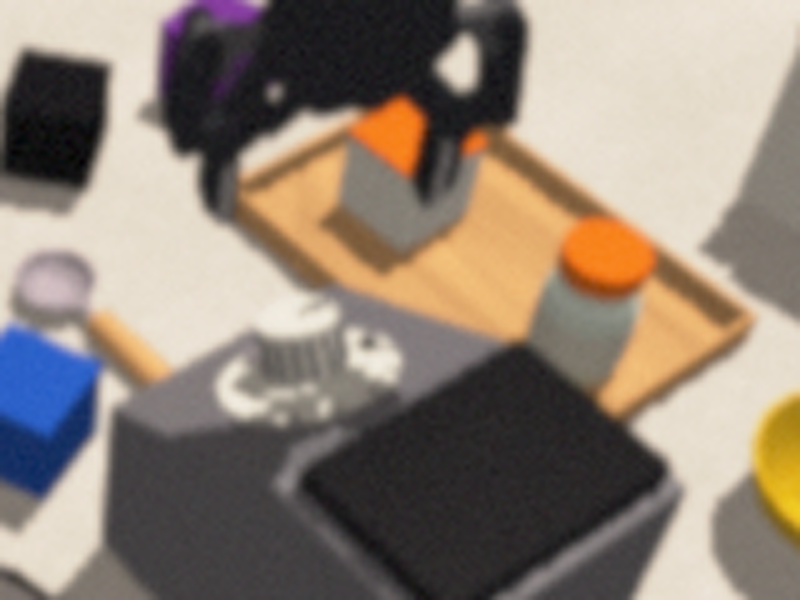

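The lid is flush (480,470), the dial grip top is at (295,305) with its black pointer at (370,340), and the tub is upright in the tray. The open fingertips are at (218,215) and (440,195), above the dial. Checking the centring numerically.

```bash
cat >> h.py <<'E'
f=np.array([.561,.138,.1415]);ps=np.radians(-3.5)
Rm=R.from_euler('z',ps).as_matrix()@R.from_euler('y',-np.radians(26)).as_matrix()
def panel(u,v,n='top',h=.005):
  K,t,r=cal(n); d=r@((np.linalg.inv(K)@[u,v,1])*[1,-1,-1])
  nz=Rm[:,2]; s=nz@(f+h*nz-t)/(nz@d); return (Rm.T@(t+s*d-f)).round(4)
E
python3 -c "
from h import *
print('skirt top',panel(171+302/3,21+396/3,h=.005),'skirt scene',panel(320+310/5,120+357/5,'scene'))
print('gripTop scene',panel(320+298/5,120+312/5,'scene',.033))
print('gripTop top',panel(171+303/3,21+403/3,'top',.033))
for z in (.2,.22,.23,.24,.25,.26): print(z,(px('scene',[.5487,.1393,z])-[320,120])*5)
print(Rm[:,2])
"
```

```text
skirt top [-0.0002 -0.0003  0.005 ] skirt scene [-0.0027  0.0062  0.005 ]
gripTop scene [0.0015 0.0014 0.033 ]
gripTop top [ 0.003  -0.0055  0.033 ]
0.2 [305.58292906 271.66660518]
0.22 [311.43943101 240.52428125]
0.23 [314.44988922 224.51597707]
0.24 [317.51722307 208.20523302]
0.25 [320.64305973 191.58339652]
0.26 [323.82908905 174.64148174]
[-0.4375535   0.02676192  0.89879405]
```

Tip offset agrees (44 mm when open), and the centring is within about 2 mm. Descend and grip.

Request:
move_arm --rows '[{"x": -0.05, "y": 0, "z": 1, "spin": 0}, {"x": -0.05, "y": 0, "z": 2, "spin": 0}, {"x": -0.05, "y": 0, "z": 2.7, "spin": 0}, {"x": -0.05, "y": 0, "z": 3.1, "spin": 0}, {"x": -0.05, "y": 0, "z": 3.1, "spin": 0}]'

```text
clock: 20.9
eef_pos: [0.5503, 0.1388, 0.1225]
orientation: [-0.0, 0.26, 0.966, -0.0]
wrist_force: [0.8, -0.1, -0.2]
gripper_width: 1.002
grasp_force: 0.0
```

Request:
move_arm --rows '[{"x": 0, "y": 0, "z": 0, "spin": 0}, {"x": 0, "y": 0, "z": 0, "spin": 0}, {"x": 0, "y": 0, "z": 0, "spin": 0}, {"x": 0, "y": 0, "z": 0, "spin": 0}, {"x": 0, "y": 0, "z": 0, "spin": 0}, {"x": 0, "y": 0, "z": 0, "spin": 0}, {"x": 0, "y": 0, "z": 0, "spin": 0}]' --claw 0.7 --grip_force 25

```text
clock: 21.78
eef_pos: [0.5505, 0.1383, 0.1237]
orientation: [0.0, 0.26, 0.966, -0.0]
wrist_force: [-3.8, -2.9, 7.0]
gripper_width: 0.476
grasp_force: 23.8
```

Gripped at 40.5 mm, the dial's diameter. Turn counter-clockwise.

Request:
move_arm --rows '[{"x": 0, "y": 0, "z": 0, "spin": -1}, {"x": 0, "y": 0, "z": 0, "spin": -2}, {"x": 0, "y": 0, "z": 0, "spin": -3}, {"x": 0, "y": 0, "z": 0, "spin": -4.2}, {"x": 0, "y": 0, "z": 0, "spin": -5.4}, {"x": 0, "y": 0, "z": 0, "spin": -6.6}, {"x": 0, "y": 0, "z": 0, "spin": -7.8}, {"x": 0, "y": 0, "z": 0, "spin": -9}, {"x": 0, "y": 0, "z": 0, "spin": -10.2}, {"x": 0, "y": 0, "z": 0, "spin": -11}]'

```text
clock: 23.02
eef_pos: [0.5511, 0.1371, 0.1239]
orientation: [0.0, -0.216, 0.976, -0.002]
wrist_force: [-3.3, -4.0, 8.0]
gripper_width: 0.455
grasp_force: 53.2
```

```bash
python3 -c "
from h import *
units(.5505,.1386,.17,60); print(telemetry.observe()['moment'])"
```

```text
units xyz [-0.    0.06 -1.84] spin 10.98 (alt -25.02) | tcp [0.5511 0.1371 0.1239] closing 114.9 toolz [ 0. -0. -1.] q6 -0.32 t 23.025 F [-3.3 -4.   8. ] w 0.45535175307446907 gf 53.21534514427185
[-2.72003837 -0.18276673 -0.82126965]
```

Request:
move_arm --rows '[{"x": 0, "y": 0, "z": 0, "spin": 0}, {"x": 0, "y": 0, "z": 0, "spin": 0}, {"x": 0, "y": 0, "z": 0, "spin": 0}, {"x": 0, "y": 0, "z": 0, "spin": 0}]' --claw -1

```text
clock: 23.52
eef_pos: [0.5504, 0.1389, 0.1227]
orientation: [-0.0, -0.215, 0.977, 0.0]
wrist_force: [-0.8, -0.7, 0.6]
gripper_width: 0.997
grasp_force: 0.0
```

Request:
move_arm --rows '[{"x": 0, "y": 0, "z": -0.5, "spin": 0}, {"x": 0, "y": 0, "z": -1.5, "spin": 2}, {"x": 0, "y": 0, "z": -2.5, "spin": 4}, {"x": 0, "y": 0, "z": -3.2, "spin": 6}, {"x": 0, "y": 0, "z": -3.2, "spin": 8}, {"x": 0, "y": 0, "z": -3.2, "spin": 10}, {"x": 0, "y": 0, "z": -3.2, "spin": 11}, {"x": 0, "y": 0, "z": -3.2, "spin": 11}]'

```text
clock: 24.52
eef_pos: [0.5507, 0.1389, 0.2035]
orientation: [0.0, 0.26, 0.966, 0.0]
wrist_force: [-0.1, -0.5, -0.5]
gripper_width: 1.002
grasp_force: 0.0
```

```bash
cat >> h.py <<'E'
def prof(n='scene'):
  "darkness around the skirt ring by dial angle"
  im=cv2.cvtColor(cams.capture(n),cv2.COLOR_RGB2GRAY).astype(np.float32); o=[]
  for a in np.arange(0,360,10):
    v=[]
    for rr in (.024,.027,.030):
      p=f+Rm@[-rr*np.cos(np.radians(a)),rr*np.sin(np.radians(a)),.005]; u=px(n,p)
      v.append(cv2.getRectSubPix(im,(1,1),(float(u[0]),float(u[1])))[0,0])
    o.append(int(np.mean(v)))
  return o
E
python3 -c "
from h import *
units(.5505,.1386,.122,60)
print(list(range(0,36)));print(prof('scene'));print(prof('top'))
im=cv2.imread('pics/s1.png')
print([(round(d['conf'],2),w('scene',d['at']).round(4).tolist()) for d in cams.landmark_of('scene','pointer_b')])
"
```

```text
units xyz [ 0.   -0.02  3.26] spin -0.02 (alt 35.98) | tcp [0.5507 0.1389 0.2035] closing 59.9 toolz [ 0.  0. -1.] q6 0.64 t 24.525 F [-0.1 -0.5 -0.5] w 1.002064095761758 gf 0.0
[0, 1, 2, 3, 4, 5, 6, 7, 8, 9, 10, 11, 12, 13, 14, 15, 16, 17, 18, 19, 20, 21, 22, 23, 24, 25, 26, 27, 28, 29, 30, 31, 32, 33, 34, 35]
[100, 115, 129, 150, 150, 155, 139, 131, 148, 190, 216, 229, 232, 232, 229, 219, 187, 145, 134, 136, 153, 172, 182, 181, 179, 177, 161, 138, 130, 128, 134, 147, 151, 135, 117, 105]
[183, 197, 206, 202, 164, 98, 48, 27, 30, 30, 31, 36, 33, 32, 31, 28, 26, 19, 16, 35, 78, 99, 104, 104, 94, 119, 104, 45, 49, 71, 71, 54, 53, 85, 129, 152]
[(0.94, [0.5124, -0.1099, 0.1397])]
```

Request:
move_arm --rows '[{"x": 0, "y": 0, "z": 1, "spin": 0}, {"x": 0, "y": 0, "z": 2, "spin": 0}, {"x": 0, "y": 0, "z": 2.8, "spin": 0}, {"x": 0, "y": 0, "z": 3.25, "spin": 0}, {"x": 0, "y": 0, "z": 3.25, "spin": 0}]'

```text
clock: 25.3
eef_pos: [0.5501, 0.1388, 0.1211]
orientation: [-0.0, 0.26, 0.966, -0.0]
wrist_force: [-0.1, 0.0, 1.1]
gripper_width: 0.999
grasp_force: 0.0
```

Request:
move_arm --rows '[{"x": 0, "y": 0, "z": 0, "spin": 0}, {"x": 0, "y": 0, "z": 0, "spin": 0}, {"x": 0, "y": 0, "z": 0, "spin": 0}, {"x": 0, "y": 0, "z": 0, "spin": 0}, {"x": 0, "y": 0, "z": 0, "spin": 0}, {"x": 0, "y": 0, "z": 0, "spin": 0}]' --claw 0.7

```text
clock: 26.05
eef_pos: [0.5507, 0.1384, 0.1225]
orientation: [0.001, 0.26, 0.966, -0.0]
wrist_force: [-2.9, -2.7, 7.6]
gripper_width: 0.482
grasp_force: 23.8
```

Request:
move_arm --rows '[{"x": 0, "y": 0, "z": 0, "spin": -1}, {"x": 0, "y": 0, "z": 0, "spin": -2}, {"x": 0, "y": 0, "z": 0, "spin": -3}, {"x": 0, "y": 0, "z": 0, "spin": -4}, {"x": 0, "y": 0, "z": 0, "spin": -5}, {"x": 0, "y": 0, "z": 0, "spin": -6}, {"x": 0, "y": 0, "z": 0, "spin": -7}]'

```text
clock: 26.92
eef_pos: [0.551, 0.1377, 0.1221]
orientation: [0.001, -0.043, 0.999, -0.001]
wrist_force: [-0.4, -6.6, 2.3]
gripper_width: 0.459
grasp_force: 29.9
```

```bash
python3 -c "
from h import *
units(.5505,.1386,.122,60); print(telemetry.observe()['moment'])
print(prof('scene'))"
```

```text
units xyz [0.02 0.04 0.  ] spin 6.99 (alt -29.01) | tcp [0.551  0.1377 0.1221] closing 94.9 toolz [ 0. -0. -1.] q6 0.03 t 26.925 F [-0.4 -6.6  2.3] w 0.45944196121298403 gf 29.887739717960358
[-1.88559726 -0.13246509 -0.38906545]
[43, 67, 86, 105, 122, 123, 113, 107, 130, 164, 179, 196, 213, 224, 229, 229, 227, 226, 221, 219, 209, 161, 133, 130, 130, 128, 127, 127, 127, 127, 132, 140, 133, 97, 48, 31]
```

Request:
move_arm --rows '[{"x": 0, "y": 0, "z": 0, "spin": -1}, {"x": 0, "y": 0, "z": 0, "spin": -2}, {"x": 0, "y": 0, "z": 0, "spin": -3}, {"x": 0, "y": 0, "z": 0, "spin": -4}]'

```text
clock: 27.48
eef_pos: [0.5503, 0.1368, 0.1235]
orientation: [0.0, -0.215, 0.977, -0.002]
wrist_force: [-8.7, 0.7, 11.2]
gripper_width: 0.452
grasp_force: 54.8
```

```bash
python3 -c "
from h import *
units(.5505,.1386,.122,60); print(telemetry.observe()['moment'])"
```

```text
units xyz [-0.04  0.06  0.06] spin 10.96 (alt -25.04) | tcp [0.5503 0.1368 0.1235] closing 114.8 toolz [ 0. -0. -1.] q6 -0.32 t 27.475 F [-8.7  0.7 11.2] w 0.45245462948304976 gf 54.765522480010986
[ 0.46467911  1.41540007 -0.38056099]
```

Request:
move_arm --rows '[{"x": 0, "y": 0, "z": 0, "spin": 0}, {"x": 0, "y": 0, "z": 0, "spin": 0}, {"x": 0, "y": 0, "z": 0, "spin": 0}, {"x": 0, "y": 0, "z": 0, "spin": 0}]' --claw -1

```text
clock: 27.98
eef_pos: [0.5504, 0.139, 0.1214]
orientation: [-0.0, -0.215, 0.977, 0.0]
wrist_force: [0.7, -0.1, 0.6]
gripper_width: 0.999
grasp_force: 0.0
```

Request:
move_arm --rows '[{"x": 0, "y": 0, "z": -0.5, "spin": 0}, {"x": 0, "y": 0, "z": -2, "spin": 2}, {"x": 0, "y": 0, "z": -4, "spin": 4}, {"x": 0, "y": 0, "z": -4.5, "spin": 6}, {"x": 0, "y": 0, "z": -4.5, "spin": 8}, {"x": 0, "y": 0, "z": -4.5, "spin": 10}, {"x": 0, "y": 0, "z": -4.5, "spin": 11}, {"x": 0, "y": 0, "z": -4.5, "spin": 11}]'

```text
clock: 28.98
eef_pos: [0.5506, 0.1389, 0.2348]
orientation: [0.0, 0.26, 0.966, 0.0]
wrist_force: [0.3, -0.8, 0.0]
gripper_width: 1.0
grasp_force: 0.0
```

```bash
python3 -c "
from h import *
units(.5505,.1386,.122,60)
print(prof('scene'))
# rectified patch of the panel, printed coarsely: rows = up-slope +45..-45, cols = +y..-y
im=cv2.cvtColor(cams.capture('scene'),cv2.COLOR_RGB2GRAY).astype(np.float32)
for x in np.arange(.044,-.046,-.006):
  print(' '.join('%3d'%cv2.getRectSubPix(im,(1,1),tuple(map(float,px('scene',f+Rm@[x,y,.005]))))[0,0] for y in np.arange(.045,-.046,-.005)))
"
```

```text
units xyz [ 0.   -0.01  4.51] spin -0.03 (alt 35.97) | tcp [0.5506 0.1389 0.2348] closing 59.9 toolz [ 0.  0. -1.] q6 0.64 t 28.975 F [ 0.3 -0.8  0. ] w 0.9996347463908335 gf 0.0
[99, 113, 127, 149, 149, 151, 142, 134, 145, 189, 216, 228, 232, 232, 230, 229, 226, 223, 202, 168, 169, 190, 205, 192, 187, 180, 159, 135, 130, 129, 135, 146, 150, 135, 116, 103]
124 124 124 124 129 158 202 220 210 201 190 145 115 109 111 119 115  82  67
123 122 124 133 182 211 230 231 226 224 197 137 122 126 132 148 114  89  78
124 125 134 195 227 231 234 227 220 211 160 135 135 141 176 177 157 142 116
125 128 167 219 232 233 228 226 224 200 169 166 176 186 194 200 211 206 168
125 142 194 226 234 231 233 225 207 191 191 197 209 199 190 199 219 225 185
129 173 220 233 234 233 205 168 156 155 159 165 186 190 189 180 217 220 189
136 185 219 229 230 188 134 139 131 134 120 131 135 164 182 171 207 225 218
137 171 209 226 188 128 136 128 130 113 114 105 116 135 146 146 191 230 220
132 166 210 194 133 133 127 132 113 118 103 108  99 118 128 138 193 229 212
130 159 176 138 135 129 135 117 119 105 107  98 101 123 127 141 201 228 180
128 140 143 150 153 146 128 119 108 109 101  94 112 134 148 172 219 207 133
130 161 188 195 184 166 145 128 110 103  94 106 139 178 203 219 212 151 126
173 220 227 224 215 201 175 138 112  98 108 131 173 218 220 202 150 126 124
218 234 234 233 231 220 196 158 117 108 134 154 189 188 166 138 124 123 124
231 235 235 232 232 229 216 171 117 125 139 146 145 136 127 125 124 125 125
```

No black pointer is visible on the up-slope part of the skirt, so it is near zero behind the grip. One more light stroke makes sure of the stop.

Request:
move_arm --rows '[{"x": 0, "y": 0, "z": 1.5, "spin": -1}, {"x": 0, "y": 0, "z": 3, "spin": -2}, {"x": 0, "y": 0, "z": 4, "spin": -2}, {"x": 0, "y": 0, "z": 4.5, "spin": -2}, {"x": 0, "y": 0, "z": 4.5, "spin": -2}]'

```text
clock: 29.7
eef_pos: [0.5502, 0.1388, 0.1213]
orientation: [-0.0, 0.175, 0.985, -0.0]
wrist_force: [-0.4, -0.4, 0.8]
gripper_width: 1.0
grasp_force: 0.0
```

Request:
move_arm --rows '[{"x": 0, "y": 0, "z": 0, "spin": 0}, {"x": 0, "y": 0, "z": 0, "spin": 0}, {"x": 0, "y": 0, "z": 0, "spin": 0}, {"x": 0, "y": 0, "z": 0, "spin": 0}, {"x": 0, "y": 0, "z": 0, "spin": 0}, {"x": 0, "y": 0, "z": 0, "spin": 0}]' --claw 0.7 --grip_force 20

```text
clock: 30.45
eef_pos: [0.5507, 0.1381, 0.1226]
orientation: [0.001, 0.175, 0.985, -0.001]
wrist_force: [-2.2, -4.0, 7.8]
gripper_width: 0.471
grasp_force: 19.1
```

Request:
move_arm --rows '[{"x": 0, "y": 0, "z": 0, "spin": -1}, {"x": 0, "y": 0, "z": 0, "spin": -2}, {"x": 0, "y": 0, "z": 0, "spin": -3}, {"x": 0, "y": 0, "z": 0, "spin": -4}]'

```text
clock: 30.95
eef_pos: [0.5512, 0.1377, 0.1221]
orientation: [0.001, 0.0, 1.0, -0.001]
wrist_force: [0.1, -4.8, 3.9]
gripper_width: 0.458
grasp_force: 21.3
```

```bash
python3 -c "
from h import *
units(.5505,.1386,.122,60); print(telemetry.observe()['moment'])"
```

```text
units xyz [0.03 0.03 0.01] spin 5.99 (alt -30.01) | tcp [0.5512 0.1377 0.1221] closing 89.9 toolz [ 0. -0. -1.] q6 0.12 t 30.95 F [ 0.1 -4.8  3.9] w 0.45842255606801086 gf 21.349469125270844
[-1.53542363  0.15286116 -0.35280038]
```

Request:
move_arm --rows '[{"x": 0, "y": 0, "z": 0, "spin": -0.7}, {"x": 0, "y": 0, "z": 0, "spin": -1.4}, {"x": 0, "y": 0, "z": 0, "spin": -2.1}]'

```text
clock: 31.32
eef_pos: [0.5522, 0.1379, 0.1223]
orientation: [0.002, -0.09, 0.996, -0.001]
wrist_force: [3.4, -4.6, -3.1]
gripper_width: 0.459
grasp_force: 32.4
```

```bash
python3 -c "
from h import *
units(.5505,.1386,.122,60); print(telemetry.observe()['moment'])"
```

```text
units xyz [0.06 0.04 0.01] spin 8.07 (alt -27.93) | tcp [0.5522 0.1379 0.1223] closing 100.4 toolz [ 0. -0. -1.] q6 -0.06 t 31.325 F [ 3.4 -4.6 -3.1] w 0.4587113119223148 gf 32.387171387672424
[-1.27383521 -0.56395298 -0.79922197]
```

Request:
move_arm --rows '[{"x": 0, "y": 0, "z": 0, "spin": 0}, {"x": 0, "y": 0, "z": 0, "spin": 0}, {"x": 0, "y": 0, "z": 0, "spin": 0}, {"x": 0, "y": 0, "z": 0, "spin": 0}]' --claw -1

```text
clock: 31.82
eef_pos: [0.5504, 0.139, 0.1215]
orientation: [-0.0, -0.09, 0.996, 0.0]
wrist_force: [0.3, 0.1, -0.2]
gripper_width: 0.999
grasp_force: 0.0
```

Request:
move_arm --rows '[{"x": 0, "y": 0, "z": -1.5, "spin": 0}, {"x": 0, "y": 0, "z": -4, "spin": 0}, {"x": 0, "y": 0, "z": -6, "spin": 0}, {"x": 0, "y": 0, "z": -7, "spin": 0}, {"x": 0, "y": 0, "z": -7, "spin": 0}]'

```text
clock: 32.45
eef_pos: [0.5515, 0.1391, 0.2984]
orientation: [0.002, -0.09, 0.996, 0.0]
wrist_force: [0.3, -0.2, -0.3]
gripper_width: 1.002
grasp_force: 0.0
```

```bash
python3 -c "
from h import *
units(.45,-.22,.32,62)"
```

```text
units xyz [  6.57 -13.4   -0.88] spin 7.67 (alt -28.33) | tcp [0.5515 0.1391 0.2984] closing 100.3 toolz [ 0.  0. -1.] q6 -0.06 t 32.45 F [ 0.3 -0.2 -0.3] w 1.0017618034832347 gf 0.0
```

Request:
move_arm --rows '[{"x": 0.8, "y": -1.6, "z": -0.8, "spin": 1}, {"x": 1.8, "y": -3.6, "z": -0.8, "spin": 2}, {"x": 2.8, "y": -5.6, "z": -0.8, "spin": 3}, {"x": 3.8, "y": -7.6, "z": -0.8, "spin": 4}, {"x": 4.8, "y": -9.6, "z": -0.8, "spin": 5}, {"x": 5.8, "y": -11.6, "z": -0.8, "spin": 6}, {"x": 6.5, "y": -13.4, "z": -0.8, "spin": 7}, {"x": 6.5, "y": -13.4, "z": -0.8, "spin": 7}]'

```text
clock: 33.45
eef_pos: [0.4495, -0.2224, 0.315]
orientation: [-0.001, 0.216, 0.976, 0.0]
wrist_force: [0.7, 0.4, 0.2]
gripper_width: 0.998
grasp_force: 0.0
```

```bash
python3 -c "
from h import *
print(prof('top'));print(prof('scene'))
im=cv2.cvtColor(cams.capture('top'),cv2.COLOR_RGB2GRAY).astype(np.float32)
for x in np.arange(.040,-.046,-.005):
  print('%4d '%round(x*1000),' '.join('%3d'%cv2.getRectSubPix(im,(1,1),tuple(map(float,px('top',f+Rm@[x,y,.005]))))[0,0] for y in np.arange(.04,-.041,-.005)))
for i in range(2):
  for n in('top','scene'):
    cams.capture(n)
    for l in ('tub','lidtop_a','pointer_b'): print(n,l,[(round(d['conf'],2),w(n,d['at']).round(4).tolist()) for d in cams.landmark_of(n,l)])
"
```

```text
[151, 131, 177, 194, 195, 193, 192, 192, 186, 190, 193, 194, 191, 190, 194, 197, 194, 190, 189, 188, 182, 179, 180, 180, 178, 169, 146, 125, 113, 104, 103, 103, 110, 129, 152, 158]
[101, 120, 135, 153, 157, 153, 147, 140, 155, 196, 222, 234, 236, 237, 235, 234, 232, 228, 226, 223, 219, 213, 214, 199, 193, 186, 166, 140, 135, 133, 139, 151, 154, 137, 112, 97]
  40  100  99  97 112 140 167 174 169 185 188 173 138 141 115 103  98  97
  35  100 100 118 148 184 194 194 191 194 194 188 179 188 167 127 101  99
  30  101 120 165 170 186 198 196 189 189 190 187 190 198 191 157 119 100
  25  109 158 190 192 195 199 197 192 190 188 181 178 188 189 171 157 114
  20  120 172 193 193 194 196 186 174 167 171 174 182 179 189 194 186 144
  15  143 172 193 192 191 169 138 125 116 110 114 155 180 183 193 194 164
  10  178 195 196 195 176 148 151 155 147 121  93 103 151 172 188 189 162
   5  187 195 197 193 169 179 191 194 192 176 134  87 103 139 167 190 179
   0  173 187 196 189 188 197 197 194 195 196 173 113  88 109 151 194 190
  -5  170 189 193 185 193 197 196 196 196 195 190 139  95 105 140 187 189
[... 941 characters left out ...]
02]), (0.67, [0.2661, 0.3672, 0.0003]), (0.67, [0.3977, -0.2009, 0.0033])]
scene lidtop_a [(0.77, [0.6705, 0.129, 0.1823])]
scene pointer_b [(0.87, [0.5147, -0.1097, 0.1365]), (0.56, [0.5684, 0.3693, 0.0051])]
top tub [(0.8, [0.2633, 0.3688, -0.0013]), (0.79, [0.4209, 0.3843, 0.0063]), (0.66, [0.426, 0.0799, -0.0031])]
top lidtop_a [(0.65, [0.6667, 0.131, 0.184])]
top pointer_b [(0.95, [0.5088, -0.1075, 0.1382])]
scene tub [(0.95, [0.4225, 0.3766, 0.0083]), (0.89, [0.2489, 0.2424, -0.0004]), (0.83, [0.4275, 0.0757, 0.0064]), (0.58, [0.2648, 0.3669, 0.002])]
scene lidtop_a [(0.93, [0.6682, 0.1303, 0.1818])]
scene pointer_b [(0.55, [0.5138, -0.1103, 0.1403]), (0.36, [0.3896, -0.031, -0.0013])]
```

```bash
python3 -c "
from h import *
ims=[cv2.cvtColor(cams.capture('top'),cv2.COLOR_RGB2GRAY).astype(np.float32) for _ in range(6)]
im=np.mean(ims,0)
def samp(x,y,h): return cv2.getRectSubPix(im,(1,1),tuple(map(float,px('top',f+Rm@[x,y,h]))))[0,0]
for h,xs in ((.033,np.arange(.022,-.025,-.003)),(.005,np.arange(-.024,-.046,-.002))):
  print(h,'cols y 24..-24 step 3')
  for x in xs:
    v=np.array([samp(x,y,h) for y in np.arange(.024,-.025,-.003)]); print('%5.0f '%(x*1000),' '.join('%3d'%q for q in v))
pts=[]
for x in np.arange(-.002,-.0165,-.001):
  ys=np.arange(.010,-.0101,-.0005); v=np.array([samp(x,y,.033) for y in ys]); wt=np.clip(185-v,0,None)
  if wt.sum()>50: pts.append((x,(wt*ys).sum()/wt.sum(),wt.sum()))
p=np.array(pts); print(p.round(4).tolist()); k=np.polyfit(p[:,0],p[:,1],1); print('slope deg',np.degrees(np.arctan(k[0])),'offset',k[1])
"
```

```text
0.033 cols y 24..-24 step 3
   22  194 194 192 188 173 148 133 125 126 120 106  99  92  99 129 158 176
   19  196 195 191 176 155 146 148 151 156 150 136 119  99  89  98 125 155
   16  197 195 186 166 159 171 180 184 186 183 173 155 129 101  84  96 124
   13  197 194 182 172 180 191 196 196 196 194 192 182 163 129  94  84  99
   10  197 192 184 185 193 197 197 197 197 196 196 193 184 159 117  88  90
    7  194 189 187 192 196 197 196 196 196 196 195 196 192 178 138  98  91
    4  191 186 187 193 197 197 196 196 195 195 196 195 194 185 154 110  96
    1  191 190 191 195 197 196 195 193 191 192 194 195 194 189 164 118  98
   -2  193 193 193 196 196 195 193 181 172 183 193 194 194 189 165 119 101
   -5  194 193 192 194 196 196 189 163 144 172 192 194 192 185 154 114 102
   -8  192 192 191 193 195 196 187 153 129 165 190 194 191 176 140 108 102
  -11  189 193 193 194 195 195 187 152 127 163 189 192 186 161 122 104 103
  -14  191 195 194 194 194 194 187 152 126 161 185 184 171 143 115 109 113
  -17  187 194 194 193 194 193 187 156 127 149 165 156 144 130 123 130 141
  -20  173 186 190 186
[... 759 characters left out ...]
40  108 114 127 151 167 172 170 149 131 148 168 170 163 158 145 126 112
  -42   99 103 116 134 147 152 154 142 130 144 159 160 148 138 124 110 102
  -44   98  99 105 114 122 127 134 129 122 131 140 137 127 117 108 101  98
[[-0.002, 0.0003, 110.5429], [-0.003, 0.0003, 223.4416], [-0.004, 0.0003, 342.7944], [-0.005, 0.0003, 446.7044], [-0.006, 0.0003, 544.1425], [-0.007, 0.0003, 631.6799], [-0.008, 0.0003, 656.7412], [-0.009, 0.0003, 679.3594], [-0.01, 0.0003, 691.2739], [-0.011, 0.0003, 691.3608], [-0.012, 0.0002, 692.5083], [-0.013, 0.0002, 702.1029], [-0.014, 0.0001, 719.6208], [-0.015, -0.0007, 813.8964], [-0.016, -0.0015, 912.0917]]
slope deg 4.048896631770928 offset 0.0007147882874354125
```

The grip's mark points straight down-slope (0° ± 2°) after pushing into the stop. The lid is at 0.182–0.184, the tub is on the tray floor and the arm is clear, so I hand in.

```bash
python3 -c "
from h import *
print(arm.close_job())"
```

```text
the job is handed in; nothing more can be done
None
```

The job is handed in: by my last camera readings, the tub stands on the tray floor, keeper_a's lid is fully home and its dial is at the zero stop (0° ± 2°); no verdict was returned.

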